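Find the weak spring among three press pads and push its tag down

TASK

These three sprung pads hold down picture frames in the press, and one of them has a weak spring. Press each pad down with the fingertips about half-way or more, working from the robot's left to its right and letting each come back up, to find the softest; then push the tag on that pad's stand fully down and draw back. Leave the other two tags up, pull no tag upwards, and grasp, lift or shift nothing else on the bench.

Things in the scene. Friction and masses are not known exactly. Their poses are not given: they have to be found in the camera images.
- stand_a: one of three alike fixed test stands in a row across the bench, at least 200 mm apart, left = robot's left, world +y: plywood base 170 x 80 x 18 mm, sprung round pad at one end, metal tag at the other. Origin: centre of the underside, on the bench; x along the 170 mm from pad (x = -40 mm) to tag (x = +45 mm), z up. Letters a, b, c tell neither place nor softness
- pad_a (a joint): how far the pad of stand_a is pressed down, m: 0 to 0.001 up at rest, 0.012 at its stop; a coil spring brings it back. A trial press of 5 to 10 mm tells: at 8 mm the softest pad pushes back with about 3 N, the two others with 6 to 9 N (at most 14 N at the stop)
- pad_a_top (a point): centre of the upper face of the pad of stand_a, a cork disc 44 mm across on a 48 mm steel disc, together 14 mm thick; 72 mm above the bench at rest; moves with the pad
- tag_a (a joint): how far the tag of stand_a is pushed down, m: starts between 0 and 0.003, fully down at its stop 0.016; slides straight down against about 3 N of friction (more when pushed fast) and stays where it is left; negative = pulled up
- tag_a_top (a point): centre of the flat top of the tag of stand_a, a level thumb tab 18 mm along the stand's x, 28 mm along its y, 5 mm thick, on a thin plate in a wooden guide whose top is 45 mm above the bench; the tab's top is 72 to 75 mm above the bench at the start, 59 mm when fully down; moves with the tag
- stand_b: one of three alike fixed test stands in a row across the bench, at least 200 mm apart, left = robot's left, world +y: plywood base 170 x 80 x 18 mm, sprung round pad at one end, metal tag at the other. Origin: centre of the underside, on the bench; x along the 170 mm from pad (x = -40 mm) to tag (x = +45 mm), z up. Letters a, b, c tell neither place nor softness
- pad_b (a joint): how far the pad of stand_b is pressed down, m: 0 to 0.001 up at rest, 0.012 at its stop; a coil spring brings it back. A trial press of 5 to 10 mm tells: at 8 mm the softest pad pushes back with about 3 N, the two others with 6 to 9 N (at most 14 N at the stop)
- pad_b_top (a point): centre of the upper face of the pad of stand_b, a cork disc 44 mm across on a 48 mm steel disc, together 14 mm thick; 72 mm above the bench at rest; moves with the pad
- tag_b (a joint): how far the tag of stand_b is pushed down, m: starts between 0 and 0.003, fully down at its stop 0.016; slides straight down against about 3 N of friction (more when pushed fast) and stays where it is left; negative = pulled up
- tag_b_top (a point): centre of the flat top of the tag of stand_b, a level thumb tab 18 mm along the stand's x, 28 mm along its y, 5 mm thick, on a thin plate in a wooden guide whose top is 45 mm above the bench; the tab's top is 72 to 75 mm above the bench at the start, 59 mm when fully down; moves with the tag
- stand_c: one of three alike fixed test stands in a row across the bench, at least 200 mm apart, left = robot's left, world +y: plywood base 170 x 80 x 18 mm, sprung round pad at one end, metal tag at the other. Origin: centre of the underside, on the bench; x along the 170 mm from pad (x = -40 mm) to tag (x = +45 mm), z up. Letters a, b, c tell neither place nor softness
- pad_c (a joint): how far the pad of stand_c is pressed down, m: 0 to 0.001 up at rest, 0.012 at its stop; a coil spring brings it back. A trial press of 5 to 10 mm tells: at 8 mm the softest pad pushes back with about 3 N, the two others with 6 to 9 N (at most 14 N at the stop)
- pad_c_top (a point): centre of the upper face of the pad of stand_c, a cork disc 44 mm across on a 48 mm steel disc, together 14 mm thick; 72 mm above the bench at rest; moves with the pad
- tag_c (a joint): how far the tag of stand_c is pushed down, m: starts between 0 and 0.003, fully down at its stop 0.016; slides straight down against about 3 N of friction (more when pushed fast) and stays where it is left; negative = pulled up
- tag_c_top (a point): centre of the flat top of the tag of stand_c, a level thumb tab 18 mm along the stand's x, 28 mm along its y, 5 mm thick, on a thin plate in a wooden guide whose top is 45 mm above the bench; the tab's top is 72 to 75 mm above the bench at the start, 59 mm when fully down; moves with the tag
- tape_roll: bystander: roll of paper masking tape lying flat, 50 mm across, 22 mm high; origin at the middle of the underside. Loose; to be left alone
- offcut: bystander: square wood offcut standing up, 35 x 35 x 50 mm high; origin at the middle of the underside. Loose; to be left alone
- glue: bystander: white glue bottle, 54 mm across, 150 mm high; origin at the middle of the underside. Loose; to be left alone
- tin: bystander: small steel tin, 72 mm across, 60 mm high; origin at the middle of the underside. Loose; to be left alone
- tape_measure: bystander: grey tape measure, about 75 x 36 x 60 mm high; origin at the middle of the underside. Loose; to be left alone
- screwdriver: bystander: screwdriver with black handle, about 200 mm long, lying down; origin on its underside. Loose; to be left alone
- frame_corner: bystander: L-shaped glued frame corner of pale wood strips 30 mm high, legs 160 and 105 mm; origin on its underside. Loose; to be left alone
Not all that is in view belongs to the job. What is shaped like the stand_c but black or orange is not meant.

How it is judged:
By the outcome, as a careful person would: the job done as asked, in the order asked, and still so for the second after the job is handed in, with the robot touching nothing.
It also fails if it takes over 54 s, if anything falls off the work surface, if the arm or the gripper's body presses on something with over 40 N, if the wrist force passes 120 N, or if a joint passes its speed limit or range.

ROBOT

A 7-joint arm with a two-finger parallel gripper is mounted at the origin on the work surface. World frame = base frame: x ahead of the robot, y to its left, z up, the work surface at z = 0. Lengths are in m, angles in degrees, forces in N, time in s.
With the tool pointing down it reaches from about 0.4 to 0.85 m from the base axis. Payload 4.5 kg.
Tool frame: the origin (TCP) lies at the very end of the fingers, on their centre line; the grasp point (between the pads) lies 19 mm behind it (grasp_offset is the distance from the TCP to the grasp point, in m); z points along the fingers, y is the line along which they close (so a half turn about z gives the same grasp; the last joint's range is limited). The gripper opens to 85 mm and grips with 20 to 120 N. Pads are 22 mm wide; open, the fingers measure 114 mm over their backs; the gripper's body (76 mm by 85 mm) begins 54 mm behind the grasp point. The pads swing forward as they close: fully open they stand 13 mm farther back than shut.
Start: joints at [-74.381, 39.483, -11.15, 89.685, 9.013, 51.709, -12.324], TCP at [0.148, 0.607, 0.231] pointing down, gripper open.
Joint ranges: [-172.22, 172.22], [-26.19, 119.32], [-84.43, 86.54], [7.71, 146.69], [-57.33, 237.33], [2.42, 119.75], [-152.13, 152.13]. Speed limits (degrees/s): [147.25, 147.25, 180, 180, 180, 180, 180].

INTERFACE

Orientations are given as a 3x3 rotation matrix whose columns are the frame's x, y, z axes.
In Python, from workcell import state, capture, close_job, grasp_offset gives the robot as it stands. The module is installed in compiled form; this text tells all that it offers.
- The arm moves only by the tool drive_tool, never from a script. Its argument "increments" is a list of rows, each an object of numbers: "dx", "dy", "dz": the shift along the tool's x, y, z as a fraction of full scale; "yaw": the turn about the tool's z as a fraction of full scale. A call has exactly 5 rows; each row shifts and turns the commanded pose from where the row before left it, along the tool's axes as they then stand; what a row does not reach is not made up. Full scale, the value 1, is 0.05 m for a shift and 0.12 rad for a turn. A row lasts 1/10 s, in which the tool goes at most 50 mm and 8.59 degrees, less where a joint would pass 70% of its speed; a pose out of reach is approached as far as the arm can. A call with a number of a shift or a turn outside -1 to 1 is refused whole. A call with a gripper value outside its range is refused whole. "fingers" is the closure, from 0 (fully open) to 1 (shut), set as the call begins (left out, the last holds). The fingers move at their own pace and stop on an object; "force" is the grip in N (left out, the last holds). Time passes only in rows, so rows that do not move let the fingers close, or fill a call up. It gives the time, the measured TCP pose, the force, the opening and the grip force at its end, in the units of the state.
- state(): the state, without advancing time (a new reading comes with each control period).
- capture(name): name is "scene" or "top" or "wrist"; returns a dict with "image" (480x640x3 uint8, red, green, blue), "range_z" (480x640 float32, m along the optical axis (not along the pixel's ray), 0 where there is no reading), "vertical_fov" (degrees; the focal length in pixels is half the picture's height over the tangent of half this angle, whatever the lens; pixels are square), "cx", "cy" (the principal point, pixels), "k1" (the pictures are not rectified: a ray, as slopes to the right and down, at radius r is drawn at 1 + k1 r^2 times it, then the intrinsics apply), "R" (3x3) and "t" (3): a world point X has camera coordinates R X + t. Camera axes: x right, y down, z forward; pixel columns grow to the right and rows downward; lengths in m; the calibration is good to about 2 mm. A picture is of the moment at which its call begins.
- close_job(): hands the job in; it is judged then, once.
The state is a dict: "time_s": time; "joints": joint angles; "qd": joint speeds; "tau": joint torques, N m; "tool_pos": TCP position; "ee_rot": TCP orientation; "wrist_force": force on the tool from outside, world axes, zero at the start; "wrist_torque": the same for the moment, N m; "width": opening from 0.0 (shut) to 1.0 (fully open); "finger_force": force on a finger pad.
Only numpy, scipy, OpenCV 4.12 (cv2) and the standard library are available. Lean on these libraries where they do the work, as an engineer would, in place of code of your own. Each camera call takes 0.05 s, during which the arm holds its last target. There are 200 camera calls.

## Working session

There is one attempt and no reset: what is moved stays moved. The work goes in short steps, Python scripts to look and compute and a tool call to move; the robot and the scene stay as the last step left them, time stands still between calls to the robot, and variables do not carry over. Pictures are saved under pics/ and viewed, at most 10 in all, crops included, and the job is handed in when it is done.

Besides the shell and the picture viewer there is one more tool, called after "Emit:" as name(argument=value, ...) on one line, values as JSON. drive_tool: Moves the arm, as the interface text tells. Shift numbers are shares of 0.05 m and turn numbers shares of 0.12 rad, none past 1 either way. Its arguments: {"type":"object","properties":{"increments":{"type":"array"},"fingers":{"type":"number"},"force":{"type":"number"}},"required":["increments"]}

```bash
mkdir -p pics; cat > h.py <<'E'
import numpy as np, cv2
from workcell import state, capture, close_job, grasp_offset
def f(c): return 240/np.tan(np.radians(c["vertical_fov"]/2))
def cloud(c):
    F=f(c);K=np.array([[F,0,c["cx"]],[0,F,c["cy"]],[0,0,1.]])
    v,u=np.mgrid[0:480,0:640].astype(float)
    p=cv2.undistortPoints(np.stack([u.ravel(),v.ravel()],1)[:,None],K,np.array([c["k1"],0,0,0,0.]))[:,0]
    z=c["range_z"].ravel().astype(float)
    X=np.c_[p[:,0]*z,p[:,1]*z,z]
    W=(X-np.array(c["t"]))@np.array(c["R"])
    W[z==0]=np.nan
    return W.reshape(480,640,3)
def save(c,n): cv2.imwrite("pics/"+n,c["image"][:,:,::-1])
E
python3 - <<'E'
from h import *
for n in("scene","top"):
    c=capture(n);save(c,n+"1.png");np.savez(n+"1.npz",W=cloud(c),im=c["image"],R=c["R"],t=c["t"]);print(n,c["vertical_fov"],c["k1"],c["cx"],c["cy"],-np.array(c["R"]).T@c["t"])
s=state();print(s)
E
```

```text
scene 50.74710949769454 0.04207118537792983 325.15317742634176 243.37658962932127 [ 1.1858386  -0.33261512  0.79215541]
top 50.5831816671736 -0.06378744036428434 318.2544858952329 238.5756869964565 [0.32141869 0.00197791 1.21569567]
{'time_s': 0.1, 'joints': array([-74.38132671,  39.52940908, -11.14467161,  89.73925139,
         9.01287902,  51.70748403, -12.32596997]), 'qd': array([-0.02286319, -0.14007121, -0.00464808, -0.20914544,  0.00307008,
        0.03120349,  0.03112645]), 'tau': array([-3.48727313e-03, -5.40600944e+01, -1.27136115e+00, -1.58985811e+01,
        9.44085710e-03,  4.34449277e-03, -1.22078330e-05]), 'tool_pos': array([0.14774485, 0.60669358, 0.23055119]), 'ee_rot': array([[-9.71633611e-01,  2.36491126e-01, -2.68913362e-04],
       [ 2.36491247e-01,  9.71632262e-01, -1.62431701e-03],
       [-1.22851661e-04, -1.64183666e-03, -9.99998645e-01]]), 'wrist_force': array([ 0.66504782,  0.23759491, -0.33640474]), 'wrist_torque': array([ 0.01506286, -0.01645815, -0.02614137]), 'finger_force': 0.0, 'width': 0.9997513443230044}
```

View pics/top1.png

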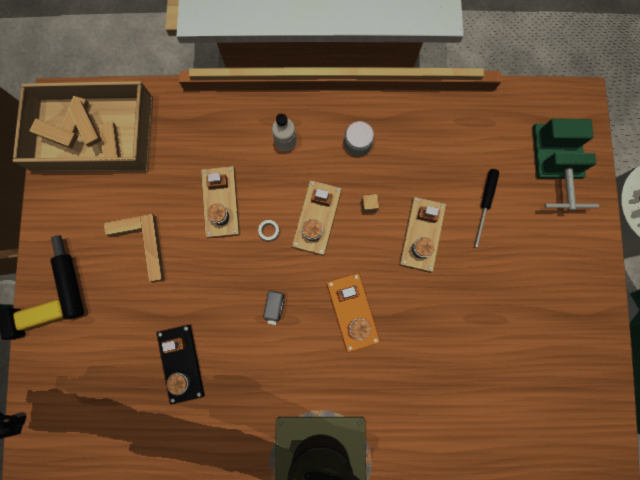

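View pics/scene1.png

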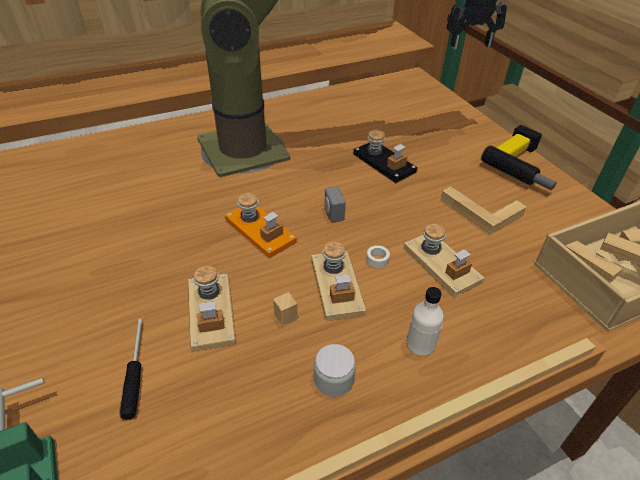

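The top view shows the three plywood stands with pads near (218,214), (312,231) and (423,247), and tags near (214,178), (321,195) and (430,212). The black and orange stands are decoys. In the scene view, the same stands run right to left.

```bash
python3 - <<'E'
from h import *
d={n:np.load(n+"1.npz") for n in("top","scene")}
g={"top":[((218,214),(214,178)),((312,231),(321,195)),((423,247),(430,212))],
"scene":[((433,234),(459,257)),((333,252),(343,282)),((206,277),(208,310))]}
for n in d:
  W=d[n]["W"]; 
  print(n,"bench z",np.nanmedian(W[300:320,400:440,2]) if n=="top" else '')
  for (p,t) in g[n]:
    out=[]
    for (u,v),lo,hi,r in((p,.064,.080,16),(t,.066,.082,16)):
      w=W[v-r:v+r,u-r:u+r].reshape(-1,3); m=(w[:,2]>lo)&(w[:,2]<hi); m=np.nan_to_num(m)
      q=w[m]; c,s,a=cv2.minAreaRect((q[:,:2]*1000).astype(np.float32))
      out.append(np.array(c)); print(n,len(q),"c",np.round(c,1),"size",np.round(s,1),"z",np.round(np.median(q[:,2]),4))
    e=out[1]-out[0]; print("  dist",np.linalg.norm(e).round(1),"ang",np.degrees(np.arctan2(e[1],e[0])).round(1))
E
```

```text
top bench z 0.00028527609690672613
top 306 c [569.4 240. ] size [44.  45.7] z 0.0721
top 95 c [653.7 249. ] size [19.2 26.5] z 0.0725
  dist 84.7 ang 6.1
top 308 c [529.6  19.4] size [44.5 44.6] z 0.0719
top 93 c [612.6  -3.6] size [27.5 18.7] z 0.0741
  dist 86.1 ang -15.5
top 293 c [ 487.8 -236.9] size [43.5 42.4] z 0.0715
top 100 c [ 571.7 -256.2] size [27.6 18.4] z 0.0752
  dist 86.1 ang -12.9
scene bench z 
scene 262 c [571.5 238.7] size [45.5 43.6] z 0.0707
scene 103 c [654.3 247.5] size [19.8 29.6] z 0.0715
  dist 83.3 ang 6.0
scene 297 c [532.2  19. ] size [44.4 43.6] z 0.0708
scene 118 c [614.4  -3.1] size [27.5 19.7] z 0.0727
  dist 85.1 ang -15.1
scene 346 c [ 490.4 -239.1] size [43.4 44.8] z 0.071
scene 141 c [ 572.5 -258.2] size [27.5 18.6] z 0.0747
  dist 84.4 ang -13.1
```

Emit:
drive_tool(increments=[{"yaw":-1},{"yaw":-0.99},{"dx":-0.6,"dy":-0.5},{"dx":-0.6,"dy":-0.5},{"dx":-0.6,"dy":-0.5}], fingers=1, force=40)

```text
validation failed for argument at $.in...
```

Emit:
drive_tool(increments=[{"dx":0,"dy":0,"dz":0,"yaw":-1.0},{"dx":0,"dy":0,"dz":0,"yaw":-0.99},{"dx":-0.6,"dy":-0.5,"dz":0,"yaw":0},{"dx":-0.6,"dy":-0.5,"dz":0,"yaw":0},{"dx":-0.6,"dy":-0.5,"dz":0,"yaw":0}], fingers=1, force=40)

```text
time_s: 0.6
tool_pos: [0.2386, 0.5311, 0.2308]
ee_rot: [[-1.0, -0.001, -0.0], [-0.001, 1.0, -0.001], [0.0, -0.001, -1.0]]
wrist_force: [1.0, 1.0, 0.8]
width: 0.141
finger_force: 0.0
```

Emit:
drive_tool(increments=[{"dx":-0.66,"dy":-0.58,"dz":0,"yaw":0},{"dx":-0.66,"dy":-0.58,"dz":0,"yaw":0},{"dx":-0.66,"dy":-0.58,"dz":0,"yaw":0},{"dx":-0.66,"dy":-0.58,"dz":0,"yaw":0},{"dx":-0.66,"dy":-0.58,"dz":0,"yaw":0}])

```text
time_s: 1.1
tool_pos: [0.4039, 0.3857, 0.231]
ee_rot: [[-1.0, -0.0, -0.0], [-0.0, 1.0, -0.0], [0.0, -0.0, -1.0]]
wrist_force: [0.3, 1.2, 0.7]
width: 0.0
finger_force: 0.0
```

Emit:
drive_tool(increments=[{"dx":-0.66,"dy":-0.58,"dz":0,"yaw":0},{"dx":-0.66,"dy":-0.58,"dz":0,"yaw":0},{"dx":-0.66,"dy":-0.58,"dz":0,"yaw":0},{"dx":-0.66,"dy":-0.58,"dz":0.5,"yaw":0},{"dx":-0.66,"dy":-0.58,"dz":0.5,"yaw":0}])

```text
time_s: 1.6
tool_pos: [0.5687, 0.2417, 0.1816]
ee_rot: [[-1.0, 0.0, 0.001], [0.0, 1.0, 0.001], [-0.001, 0.001, -1.0]]
wrist_force: [0.5, 1.7, 1.2]
width: -0.001
finger_force: 0.0
```

Emit:
drive_tool(increments=[{"dx":0,"dy":0,"dz":0.5,"yaw":0},{"dx":0,"dy":0,"dz":0.5,"yaw":0},{"dx":0,"dy":0,"dz":0.5,"yaw":0},{"dx":0,"dy":0,"dz":0,"yaw":0},{"dx":0,"dy":0,"dz":0,"yaw":0}])

```text
time_s: 2.1
tool_pos: [0.5669, 0.2429, 0.1068]
ee_rot: [[-1.0, -0.0, -0.001], [-0.0, 1.0, -0.0], [0.001, -0.0, -1.0]]
wrist_force: [0.2, 0.2, 0.2]
width: -0.0
finger_force: 0.0
```

Emit:
drive_tool(increments=[{"dx":-0.07,"dy":-0.07,"dz":0.2,"yaw":0},{"dx":0,"dy":0,"dz":0.2,"yaw":0},{"dx":0,"dy":0,"dz":0.2,"yaw":0},{"dx":0,"dy":0,"dz":0,"yaw":0},{"dx":0,"dy":0,"dz":0,"yaw":0}])

```text
time_s: 2.6
tool_pos: [0.5703, 0.2395, 0.0765]
ee_rot: [[-1.0, -0.0, -0.001], [-0.0, 1.0, -0.0], [0.001, -0.0, -1.0]]
wrist_force: [0.5, -0.3, 0.9]
width: -0.002
finger_force: 0.0
```

Emit:
drive_tool(increments=[{"dx":0,"dy":0,"dz":0.06,"yaw":0},{"dx":0,"dy":0,"dz":0.06,"yaw":0},{"dx":0,"dy":0,"dz":0.04,"yaw":0},{"dx":0,"dy":0,"dz":0,"yaw":0},{"dx":0,"dy":0,"dz":0,"yaw":0}])

```text
time_s: 3.1
tool_pos: [0.5709, 0.2397, 0.0691]
ee_rot: [[-1.0, -0.0, 0.001], [-0.0, 1.0, 0.001], [-0.001, 0.001, -1.0]]
wrist_force: [1.0, 0.5, 2.2]
width: 0.001
finger_force: 1.1
```

Emit:
drive_tool(increments=[{"dx":0,"dy":0,"dz":0.06,"yaw":0},{"dx":0,"dy":0,"dz":0.05,"yaw":0},{"dx":0,"dy":0,"dz":0,"yaw":0},{"dx":0,"dy":0,"dz":0,"yaw":0},{"dx":0,"dy":0,"dz":0,"yaw":0}])

```text
time_s: 3.6
tool_pos: [0.5709, 0.2398, 0.0638]
ee_rot: [[-1.0, -0.0, 0.001], [-0.0, 1.0, 0.001], [-0.001, 0.001, -1.0]]
wrist_force: [-0.1, 0.1, 6.2]
width: 0.002
finger_force: 3.2
```

Emit:
drive_tool(increments=[{"dx":0,"dy":0,"dz":0,"yaw":0},{"dx":0,"dy":0,"dz":0,"yaw":0},{"dx":0,"dy":0,"dz":0,"yaw":0},{"dx":0,"dy":0,"dz":0,"yaw":0},{"dx":0,"dy":0,"dz":0,"yaw":0}])

```text
time_s: 4.1
tool_pos: [0.5709, 0.2397, 0.0638]
ee_rot: [[-1.0, -0.0, 0.001], [-0.0, 1.0, 0.001], [-0.001, 0.001, -1.0]]
wrist_force: [-0.4, -0.1, 5.7]
width: -0.0
finger_force: 3.2
```

Emit:
drive_tool(increments=[{"dx":0,"dy":0,"dz":-0.1,"yaw":0},{"dx":0,"dy":0,"dz":-0.1,"yaw":0},{"dx":0,"dy":0,"dz":-0.2,"yaw":0},{"dx":0,"dy":0,"dz":-0.4,"yaw":0},{"dx":0,"dy":0,"dz":-0.4,"yaw":0}])

```text
time_s: 4.6
tool_pos: [0.5698, 0.2389, 0.1237]
ee_rot: [[-1.0, -0.0, -0.002], [-0.0, 1.0, -0.001], [0.002, -0.001, -1.0]]
wrist_force: [0.1, -0.5, -0.4]
width: -0.001
finger_force: 0.0
```

Emit:
drive_tool(increments=[{"dx":0.08,"dy":-0.44,"dz":0,"yaw":0},{"dx":0.08,"dy":-0.44,"dz":0,"yaw":0},{"dx":0.08,"dy":-0.44,"dz":0,"yaw":0},{"dx":0.08,"dy":-0.44,"dz":0,"yaw":0},{"dx":0.08,"dy":-0.44,"dz":0,"yaw":0}])

```text
time_s: 5.1
tool_pos: [0.55, 0.1283, 0.1236]
ee_rot: [[-1.0, -0.0, -0.001], [-0.0, 1.0, -0.0], [0.001, -0.0, -1.0]]
wrist_force: [0.2, -0.0, 0.2]
width: -0.0
finger_force: 0.0
```

Emit:
drive_tool(increments=[{"dx":0.08,"dy":-0.44,"dz":0,"yaw":0},{"dx":0.08,"dy":-0.44,"dz":0,"yaw":0},{"dx":0.08,"dy":-0.44,"dz":0,"yaw":0},{"dx":0.08,"dy":-0.44,"dz":0,"yaw":0},{"dx":0.08,"dy":-0.44,"dz":0,"yaw":0}])

```text
time_s: 5.6
tool_pos: [0.53, 0.0183, 0.1236]
ee_rot: [[-1.0, -0.0, -0.001], [-0.0, 1.0, -0.0], [0.001, -0.0, -1.0]]
wrist_force: [0.7, 0.4, -0.0]
width: 0.001
finger_force: 0.0
```

Emit:
drive_tool(increments=[{"dx":0,"dy":0,"dz":0,"yaw":0},{"dx":0,"dy":0,"dz":0,"yaw":0},{"dx":0,"dy":0,"dz":0,"yaw":0},{"dx":0,"dy":0,"dz":0,"yaw":0},{"dx":0,"dy":0,"dz":0,"yaw":0}])

```text
time_s: 6.1
tool_pos: [0.5307, 0.0205, 0.1234]
ee_rot: [[-1.0, -0.002, 0.0], [-0.002, 1.0, 0.001], [-0.0, 0.001, -1.0]]
wrist_force: [0.3, 0.5, -0.1]
width: -0.001
finger_force: 0.0
```

Emit:
drive_tool(increments=[{"dx":0,"dy":-0.03,"dz":0.3,"yaw":0},{"dx":0,"dy":0,"dz":0.3,"yaw":0},{"dx":0,"dy":0,"dz":0.2,"yaw":0},{"dx":0,"dy":0,"dz":0.1,"yaw":0},{"dx":0,"dy":0,"dz":0,"yaw":0}])

```text
time_s: 6.6
tool_pos: [0.5303, 0.0182, 0.0778]
ee_rot: [[-1.0, -0.001, -0.001], [-0.001, 1.0, -0.0], [0.001, -0.0, -1.0]]
wrist_force: [-0.3, -0.3, 0.3]
width: -0.0
finger_force: 0.0
```

Emit:
drive_tool(increments=[{"dx":0,"dy":0,"dz":0.08,"yaw":0},{"dx":0,"dy":0,"dz":0.08,"yaw":0},{"dx":0,"dy":0,"dz":0.08,"yaw":0},{"dx":0,"dy":0,"dz":0.05,"yaw":0},{"dx":0,"dy":0,"dz":0,"yaw":0}])

```text
time_s: 7.1
tool_pos: [0.5312, 0.0181, 0.0643]
ee_rot: [[-1.0, -0.0, 0.001], [-0.0, 1.0, 0.0], [-0.001, 0.0, -1.0]]
wrist_force: [-0.7, 0.1, 9.5]
width: 0.003
finger_force: 4.2
```

Emit:
drive_tool(increments=[{"dx":0,"dy":0,"dz":0,"yaw":0},{"dx":0,"dy":0,"dz":0,"yaw":0},{"dx":0,"dy":0,"dz":0,"yaw":0},{"dx":0,"dy":0,"dz":0,"yaw":0},{"dx":0,"dy":0,"dz":0,"yaw":0}])

```text
time_s: 7.6
tool_pos: [0.5312, 0.0181, 0.0646]
ee_rot: [[-1.0, -0.0, 0.002], [-0.0, 1.0, 0.0], [-0.002, 0.0, -1.0]]
wrist_force: [-0.8, -0.3, 8.5]
width: 0.001
finger_force: 4.0
```

Emit:
drive_tool(increments=[{"dx":0,"dy":0,"dz":-0.1,"yaw":0},{"dx":0,"dy":0,"dz":-0.1,"yaw":0},{"dx":0,"dy":0,"dz":-0.2,"yaw":0},{"dx":0,"dy":0,"dz":-0.4,"yaw":0},{"dx":0,"dy":0,"dz":-0.4,"yaw":0}])

```text
time_s: 8.1
tool_pos: [0.53, 0.0178, 0.1244]
ee_rot: [[-1.0, -0.0, -0.001], [-0.0, 1.0, -0.0], [0.001, -0.0, -1.0]]
wrist_force: [0.1, 0.2, 0.1]
width: 0.004
finger_force: 0.0
```

Emit:
drive_tool(increments=[{"dx":0.08,"dy":-0.51,"dz":0,"yaw":0},{"dx":0.08,"dy":-0.51,"dz":0,"yaw":0},{"dx":0.08,"dy":-0.51,"dz":0,"yaw":0},{"dx":0.08,"dy":-0.51,"dz":0,"yaw":0},{"dx":0.08,"dy":-0.51,"dz":0,"yaw":0}])

```text
time_s: 8.6
tool_pos: [0.5101, -0.1107, 0.1241]
ee_rot: [[-1.0, -0.0, -0.0], [-0.0, 1.0, -0.0], [0.0, -0.0, -1.0]]
wrist_force: [-0.2, -0.7, -0.3]
width: -0.003
finger_force: 0.0
```

Emit:
drive_tool(increments=[{"dx":0.08,"dy":-0.51,"dz":0,"yaw":0},{"dx":0.08,"dy":-0.51,"dz":0,"yaw":0},{"dx":0.08,"dy":-0.51,"dz":0,"yaw":0},{"dx":0.08,"dy":-0.51,"dz":0,"yaw":0},{"dx":0.08,"dy":-0.51,"dz":0,"yaw":0}])

```text
time_s: 9.1
tool_pos: [0.49, -0.2382, 0.1241]
ee_rot: [[-1.0, 0.0, -0.0], [0.0, 1.0, 0.0], [0.0, 0.0, -1.0]]
wrist_force: [-1.1, -0.2, -0.2]
width: -0.001
finger_force: 0.0
```

Emit:
drive_tool(increments=[{"dx":0,"dy":0,"dz":0,"yaw":0},{"dx":0,"dy":0,"dz":0,"yaw":0},{"dx":0,"dy":0,"dz":0,"yaw":0},{"dx":0,"dy":0,"dz":0,"yaw":0},{"dx":0,"dy":0,"dz":0,"yaw":0}])

```text
time_s: 9.6
tool_pos: [0.4909, -0.2359, 0.1239]
ee_rot: [[-1.0, -0.002, 0.0], [-0.002, 1.0, 0.001], [-0.0, 0.001, -1.0]]
wrist_force: [0.0, -0.6, 0.3]
width: 0.002
finger_force: 0.0
```

Emit:
drive_tool(increments=[{"dx":0.03,"dy":-0.03,"dz":0.3,"yaw":0},{"dx":0,"dy":0,"dz":0.3,"yaw":0},{"dx":0,"dy":0,"dz":0.2,"yaw":0},{"dx":0,"dy":0,"dz":0.12,"yaw":0},{"dx":0,"dy":0,"dz":0,"yaw":0}])

```text
time_s: 10.1
tool_pos: [0.4889, -0.2381, 0.0772]
ee_rot: [[-1.0, -0.001, -0.001], [-0.001, 1.0, 0.001], [0.001, 0.001, -1.0]]
wrist_force: [-0.1, -0.0, 0.1]
width: 0.001
finger_force: 0.0
```

Emit:
drive_tool(increments=[{"dx":0,"dy":0,"dz":0.08,"yaw":0},{"dx":0,"dy":0,"dz":0.08,"yaw":0},{"dx":0,"dy":0,"dz":0.08,"yaw":0},{"dx":0,"dy":0,"dz":0.03,"yaw":0},{"dx":0,"dy":0,"dz":0,"yaw":0}])

```text
time_s: 10.6
tool_pos: [0.4896, -0.2386, 0.0644]
ee_rot: [[-1.0, -0.0, 0.001], [-0.0, 1.0, -0.0], [-0.001, -0.0, -1.0]]
wrist_force: [0.8, 0.1, 1.7]
width: -0.001
finger_force: 1.2
```

Emit:
drive_tool(increments=[{"dx":0,"dy":0,"dz":0,"yaw":0},{"dx":0,"dy":0,"dz":0,"yaw":0},{"dx":0,"dy":0,"dz":0,"yaw":0},{"dx":0,"dy":0,"dz":0,"yaw":0},{"dx":0,"dy":0,"dz":0,"yaw":0}])

```text
time_s: 11.1
tool_pos: [0.4896, -0.2386, 0.0644]
ee_rot: [[-1.0, -0.0, 0.001], [-0.0, 1.0, -0.0], [-0.001, -0.0, -1.0]]
wrist_force: [1.4, 0.1, 2.8]
width: -0.001
finger_force: 1.2
```

Pad 3, on the robot's right, is the softest: about 2.5 N, against about 6 N and 8.5 N for the other two. Next I push its tag.

Emit:
drive_tool(increments=[{"dx":0,"dy":0,"dz":-0.1,"yaw":0},{"dx":0,"dy":0,"dz":-0.1,"yaw":0},{"dx":0,"dy":0,"dz":-0.2,"yaw":0},{"dx":0,"dy":0,"dz":-0.4,"yaw":0},{"dx":0,"dy":0,"dz":0,"yaw":0}])

```text
time_s: 11.6
tool_pos: [0.4901, -0.239, 0.1066]
ee_rot: [[-1.0, 0.0, 0.003], [0.0, 1.0, -0.001], [-0.003, -0.001, -1.0]]
wrist_force: [0.8, 0.6, -0.5]
width: 0.003
finger_force: 0.0
```

Emit:
drive_tool(increments=[{"dx":-0.41,"dy":-0.09,"dz":0,"yaw":0},{"dx":-0.41,"dy":-0.09,"dz":0,"yaw":0},{"dx":-0.41,"dy":-0.09,"dz":0,"yaw":0},{"dx":-0.41,"dy":-0.09,"dz":0,"yaw":0},{"dx":0,"dy":0,"dz":0,"yaw":0}])

```text
time_s: 12.1
tool_pos: [0.5735, -0.2566, 0.1042]
ee_rot: [[-1.0, 0.0, 0.003], [0.0, 1.0, 0.0], [-0.003, 0.0, -1.0]]
wrist_force: [-1.5, 0.6, -0.3]
width: 0.001
finger_force: 0.0
```

Emit:
drive_tool(increments=[{"dx":0,"dy":0,"dz":0,"yaw":0},{"dx":0,"dy":0,"dz":0,"yaw":0},{"dx":0,"dy":0,"dz":0,"yaw":0},{"dx":0,"dy":0,"dz":0,"yaw":0},{"dx":0,"dy":0,"dz":0,"yaw":0}])

```text
time_s: 12.6
tool_pos: [0.5708, -0.2566, 0.1044]
ee_rot: [[-1.0, -0.0, -0.0], [-0.0, 1.0, -0.0], [0.0, -0.0, -1.0]]
wrist_force: [-0.2, 0.3, -0.9]
width: -0.006
finger_force: 0.0
```

Emit:
drive_tool(increments=[{"dx":-0.02,"dy":-0.01,"dz":0.2,"yaw":0},{"dx":0,"dy":0,"dz":0.2,"yaw":0},{"dx":0,"dy":0,"dz":0.08,"yaw":0},{"dx":0,"dy":0,"dz":0,"yaw":0},{"dx":0,"dy":0,"dz":0,"yaw":0}])

```text
time_s: 13.1
tool_pos: [0.5721, -0.2569, 0.08]
ee_rot: [[-1.0, -0.0, -0.0], [-0.0, 1.0, 0.0], [0.0, 0.0, -1.0]]
wrist_force: [-0.5, 0.3, 0.5]
width: 0.001
finger_force: 0.0
```

Emit:
drive_tool(increments=[{"dx":0,"dy":0,"dz":0.05,"yaw":0},{"dx":0,"dy":0,"dz":0.05,"yaw":0},{"dx":0,"dy":0,"dz":0.05,"yaw":0},{"dx":0,"dy":0,"dz":0.05,"yaw":0},{"dx":0,"dy":0,"dz":0.05,"yaw":0}])

```text
time_s: 13.6
tool_pos: [0.5724, -0.2571, 0.0679]
ee_rot: [[-1.0, 0.0, 0.001], [0.0, 1.0, -0.0], [-0.001, -0.0, -1.0]]
wrist_force: [-0.5, -0.5, 2.9]
width: -0.001
finger_force: 1.5
```

Emit:
drive_tool(increments=[{"dx":0,"dy":0,"dz":0.05,"yaw":0},{"dx":0,"dy":0,"dz":0.04,"yaw":0},{"dx":0,"dy":0,"dz":0.03,"yaw":0},{"dx":0,"dy":0,"dz":0.02,"yaw":0},{"dx":0,"dy":0,"dz":0,"yaw":0}])

```text
time_s: 14.1
tool_pos: [0.5723, -0.2571, 0.0606]
ee_rot: [[-1.0, -0.0, 0.0], [-0.0, 1.0, 0.0], [-0.0, 0.0, -1.0]]
wrist_force: [1.3, -1.1, 0.8]
width: 0.004
finger_force: 0.5
```

Emit:
drive_tool(increments=[{"dx":0,"dy":0,"dz":0.02,"yaw":0},{"dx":0,"dy":0,"dz":0.02,"yaw":0},{"dx":0,"dy":0,"dz":0,"yaw":0},{"dx":0,"dy":0,"dz":0,"yaw":0},{"dx":0,"dy":0,"dz":0,"yaw":0}])

```text
time_s: 14.6
tool_pos: [0.5723, -0.2571, 0.0592]
ee_rot: [[-1.0, 0.0, 0.0], [0.0, 1.0, -0.0], [-0.0, -0.0, -1.0]]
wrist_force: [-0.2, 0.3, 5.3]
width: 0.001
finger_force: 2.6
```

Emit:
drive_tool(increments=[{"dx":0,"dy":0,"dz":0.02,"yaw":0},{"dx":0,"dy":0,"dz":0,"yaw":0},{"dx":0,"dy":0,"dz":0,"yaw":0},{"dx":0,"dy":0,"dz":0,"yaw":0},{"dx":0,"dy":0,"dz":0,"yaw":0}])

```text
time_s: 15.1
tool_pos: [0.5723, -0.2571, 0.0591]
ee_rot: [[-1.0, 0.0, 0.0], [0.0, 1.0, -0.001], [-0.0, -0.001, -1.0]]
wrist_force: [-2.1, 0.2, 12.3]
width: -0.001
finger_force: 5.9
```

At the stop: z is 0.059 and the force rises with no further travel. Drawing back.

Emit:
drive_tool(increments=[{"dx":0,"dy":0,"dz":-0.1,"yaw":0},{"dx":0,"dy":0,"dz":-0.3,"yaw":0},{"dx":0,"dy":0,"dz":-0.5,"yaw":0},{"dx":0,"dy":0,"dz":-0.5,"yaw":0},{"dx":0,"dy":0,"dz":-0.5,"yaw":0}])

```text
time_s: 15.6
tool_pos: [0.5718, -0.2569, 0.1542]
ee_rot: [[-1.0, -0.0, -0.001], [-0.0, 1.0, 0.0], [0.001, 0.0, -1.0]]
wrist_force: [0.6, -0.4, 0.3]
width: 0.0
finger_force: 0.0
```

Emit:
drive_tool(increments=[{"dx":0.5,"dy":-0.5,"dz":-0.3,"yaw":0},{"dx":0.5,"dy":-0.5,"dz":0,"yaw":0},{"dx":0.5,"dy":-0.5,"dz":0,"yaw":0},{"dx":0.5,"dy":-0.5,"dz":0,"yaw":0},{"dx":0,"dy":0,"dz":0,"yaw":0}])

```text
time_s: 16.1
tool_pos: [0.4661, -0.3629, 0.1677]
ee_rot: [[-1.0, 0.009, -0.006], [0.009, 1.0, -0.003], [0.006, -0.003, -1.0]]
wrist_force: [0.3, -0.8, -0.5]
width: 0.002
finger_force: 0.0
```

```bash
python3 - <<'E'
from h import *
c=capture("scene");save(c,"scene2.png");W=cloud(c)
for n,P in dict(P1=(.5705,.2393),T1=(.654,.248),P2=(.531,.019),T2=(.6135,-.0035),P3=(.489,-.238),T3=(.572,-.257)).items():
  m=(np.hypot(W[...,0]-P[0],W[...,1]-P[1])<.007)&(W[...,2]>.03)&(W[...,2]<.1)
  print(n,m.sum(),np.median(W[m][:,2]).round(4))
s=state();print(s["time_s"],s["tool_pos"],s["wrist_force"])
E
```

```text
P1 29 0.0703
T1 54 0.0591
P2 31 0.071
T2 74 0.0572
P3 35 0.0712
T3 53 0.0584
16.15 [ 0.46914202 -0.35999694  0.16801062] [1.02132861 0.42387883 0.64696409]
```

View pics/scene2.png

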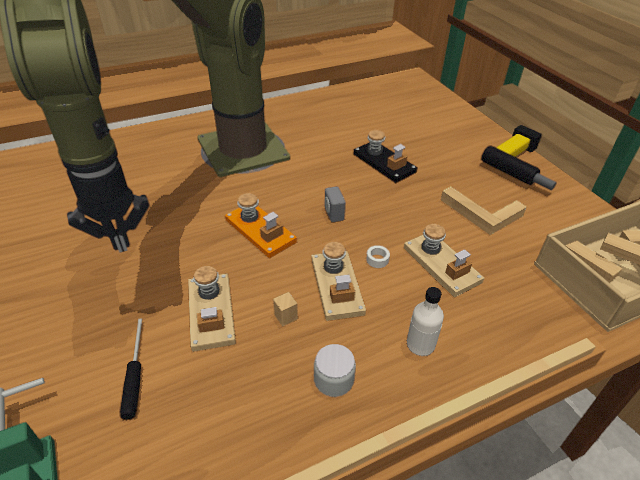

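The tag on the right-hand stand, near (208,314), is now low. The other two tags, near (343,282) and (461,257), still stand up, and nothing else has moved. The T1 and T2 height medians came out low because they mix in the plate and guide below the tab.

```bash
python3 -c "
from h import *
print(close_job())"
```

```text
the job is handed in; nothing more can be done
None
```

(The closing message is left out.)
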